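Tip the grinding balls out of the turret-cap dispenser

ROBOT

A 7-joint arm with a two-finger parallel gripper is mounted at the origin on the work surface. World frame = base frame: x ahead of the robot, y to its left, z up, the work surface at z = 0. Lengths are in m, angles in rad, forces in N, time in s.
With the tool pointing down it reaches from about 0.4 to 0.9 m from the base axis. Payload 5.5 kg.
Tool frame: the origin (TCP) lies midway between the tips of the shut fingers; the grasp point (between the pads) lies 19 mm behind it (manip.grasp_offset is the distance from the TCP to the grasp point, in m); z points along the fingers, y is the direction in which the jaws open and shut (so a half turn about z gives the same grasp; the last joint's range is limited). The gripper opens to 85 mm and grips with 20 to 120 N. Pads are 22 mm wide; open, the fingers measure 114 mm over their backs; the gripper's body (76 mm by 85 mm) begins 54 mm behind the grasp point. The pads swing forward as they close: fully open they stand 13 mm farther back than shut.
Start: joints at [1.563, 0.501, -0.427, 1.55, 0.221, 1.138, -0.21], TCP at [0.174, -0.626, 0.231] pointing down, gripper open.
Joint ranges: [-2.88, 2.88], [-0.31, 2.03], [-1.54, 1.56], [0.2, 2.42], [-1.41, 4.55], [0.19, 2.02], [-2.57, 2.57]. Speed limits (rad/s): [2.57, 2.57, 3.14, 3.14, 3.14, 3.14, 3.14].

INTERFACE

Orientations are given as a unit quaternion [w, x, y, z].
In Python, from cell import manip, capture, camera_params gives the robot as it stands. The module is installed in compiled form; this text tells all that it offers.
- The arm moves only by the tool send_rows, never from a script. Its argument "rows" is a list of rows, each an object with "jaw": the gripper command: -1 is fully open, 1 is shut, values between are in proportion; "dp": the shift along the world's x, y, z in cm, a list of three; "turn": the turn, a rotation vector about the world's x, y, z in rad, a list of three. In form: [{"jaw": jaw, "dp": [x, y, z], "turn": [ax, ay, az]}, ...]. A call has 1 to 12 rows; each row is the pose to reach, as a shift and turn from the pose commanded when the call began; what a row does not reach only later rows make up. A row lasts 1/12 s, in which the tool goes at most 41.7 mm and 7.16 degrees, less where a joint would pass 70% of its speed; a pose out of reach is approached as far as the arm can. A call with a gripper value outside its range is refused whole. The fingers move at their own pace and stop on an object; "grip_force" is the grip in N (left out, the last holds). Time passes only in rows, so rows that repeat a pose let the fingers close. It gives the time, the measured TCP pose, the force and the opening at its end, in the units of the state.
- manip.read_state(): the state, without advancing time (a new reading comes with each control period).
- capture(name): name is "scene" or "top" or "wrist"; returns the picture (420x560x3 uint8, red, green, blue); there is no depth.
- camera_params(name): a dict with "fx", "fy", "cx", "cy" (pixels), "position" and "attitude" of the camera in the world. Camera axes: x right, y down, z forward; pixel columns grow to the right and rows downward; lengths in m; the calibration is good to about 2 mm. A picture is of the moment at which its call begins: read the wrist's pose just before it. camera_params takes no time and is no camera call; for the wrist camera it gives the pose at the moment of the call.
- manip.job_done(): hands the job in, once; it reports no verdict.
The state is a dict: "t": time; "q": joint angles; "joint_velocities": joint speeds; "effort": joint torques, N m; "tcp_pos": TCP position; "orientation": TCP orientation; "wrist_force": force on the tool from outside, world axes, zero at the start; "moment": the same for the moment, N m; "opening": finger opening in m.
Only numpy, scipy, OpenCV 4.12 (cv2) and the standard library are available. Lean on these libraries where they do the work, as an engineer would, in place of code of your own. Each camera call takes 0.05 s, during which the arm holds its last target.

TASK

Get the three steel grinding balls for the wood mill out of the clear dispenser canister. With the canister still upright, turn its perforated cap so that the biggest hole, the only one the balls fit through, points at the steel tray; then swing the canister over by its crank as far as it goes, so that all three balls roll out into the tray, and leave it tipped.

Things in the scene. Friction and masses are not known exactly. Their poses are not given: they have to be found in the camera images.
- stand: fixed stand: steel base, two grey cheeks 148 mm high at y = +-62 mm and, on its +x side, an open steel catch tray 220 x 150 mm, 55 mm high, 4 mm walls, at x = 25 to 245 mm. Origin on the table below the canister's axis; z up, x from the canister to the tray, y along the canister's pivot towards the crank. The pivot line passes through (0, 0, 130 mm) along y
- cap (a joint): turn of the cap on the canister, rad: 0 with the biggest hole towards the tray, positive counter-clockwise from above; -2.6 to 2.6, stays where left (0.06 N m). Dark steel disc 94 mm across, 6 mm thick, top face 201 mm above the table. Holes: 36 mm (centre 25.5 mm off the axis) and, counter-clockwise from it by 80, 150, 215 degrees, 10, 7 and 5 mm. Starts 0.7 to 1.45 rad off
- cap_grip (a point): point on the cap's axis in its white grip bar, 24 mm above the disc's top face; x points from the axis to the biggest hole, z along the canister's axis (up when upright). The bar is 12 mm thick along x, 40 mm long along y and 34 mm high (ends 10 mm above this point): pinch it across its thickness and turn
- canister (a joint): tipping angle of the canister about the pivot, rad: 0 upright (start), positive tips its top towards the tray; stop at 2.0 (mouth 25 degrees below level). Stays where left (friction 0.3 N m, about 4 N at the crank). A clear tube 88 mm across, from 60 mm below to 65 mm above the pivot, the cap on top
- crank_grip (a point): middle of the crank's handle: black round bar, 14 mm diameter, 69 mm long along y, part of the canister, 75 mm from the pivot line, 112 mm to the +y side of the canister's axis. Upright canister: 40 degrees behind straight up (away from the tray); it swings over the top to 75 degrees in front. Can be pinched from above across the bar and led along this arc, the bar turning in the fingers
- ball0_center (a point): polished steel grinding ball, 14 mm diameter, about 12 g, loose inside the canister at the start; this point is its centre
- ball1_center (a point): polished steel grinding ball, 14 mm diameter, about 12 g, loose inside the canister at the start; this point is its centre
- ball2_center (a point): polished steel grinding ball, 14 mm diameter, about 12 g, loose inside the canister at the start; this point is its centre

How it is judged:
On the way, in this order (a step that is already met when the one before it is completed fails the run):
1. with the canister upright, the cap's biggest hole points at the tray (within about 14 degrees) (value of joint cap between -0.25 and 0.25 rad and value of joint canister below 0.2 rad), for 0.2 s.
2. the canister is tipped over towards the tray (value of joint canister above 1.7 rad), for 0.2 s.
At the end, for the whole second after the job is handed in: All three balls lie in the catch tray (inside its walls, centres below 40 mm above the table), slower than 50 mm/s, and the canister is left tipped by more than 1.7 rad (its stop is at 2.0) (x of ball0_center in the frame of stand between 0.025 and 0.245 m and y of ball0_center in the frame of stand between -0.075 and 0.075 m and height (world z) of each of ball0_center, ball1_center, ball2_center below 0.04 m and x of ball1_center in the frame of stand between 0.025 and 0.245 m and y of ball1_center in the frame of stand between -0.075 and 0.075 m and x of ball2_center in the frame of stand between 0.025 and 0.245 m and y of ball2_center in the frame of stand between -0.075 and 0.075 m and value of joint canister above 1.7 rad and linear speed of each of ball0, ball1, ball2 below 0.05 m/s); the robot touches nothing.
It also fails if it takes over 48 s, if anything falls off the work surface, if the arm or the gripper's body presses on something with over 40 N, if the wrist force passes 120 N, or if a joint passes its speed limit or range.

## Working session

There is one attempt and no reset: what is moved stays moved. The work goes in short steps, Python scripts to look and compute and a tool call to move; the robot and the scene stay as the last step left them, time stands still between calls to the robot, and variables do not carry over. Pictures are saved under pics/ and viewed, and the job is handed in when it is done.

Besides the shell and the picture viewer there is one more tool, called by a JSON object that holds its "op" and its "data", one argument or row to a line. send_rows: Moves the arm, as the interface text tells. Its arguments: {"type":"object","properties":{"rows":{"type":"array","items":{"type":"object","properties":{"jaw":{"type":"number"},"dp":{"type":"array","items":{"type":"number"}},"turn":{"type":"array","items":{"type":"number"}}}}},"grip_force":{"type":"number"}},"required":["rows"]}

```bash
mkdir -p pics; python3 - <<'E'
from cell import manip, capture, camera_params
import cv2
s=manip.read_state(); print(s)
for n in ["scene","top","wrist"]:
    p=camera_params(n); print(n,p)
    cv2.imwrite(f"pics/{n}0.png",capture(n)[:,:,::-1])
E
```

```text
{'t': 0.0, 'q': array([ 1.56318485,  0.50186139, -0.42677824,  1.55147359,  0.22079631,
        1.13832812, -0.21026544]), 'joint_velocities': array([ 0.00085918, -0.00066504,  0.000689  ,  0.00037476, -0.00161266,
       -0.00095484,  0.00112006]), 'effort': array([ 8.05335330e-04, -5.69517875e+01, -5.81548110e+00, -2.80940527e+01,
        1.06754547e-02,  1.20696647e-02, -2.86246632e-05]), 'tcp_pos': array([ 0.17364082, -0.62563149,  0.23023992]), 'orientation': array([-1.00123322e-03,  9.90840657e-01,  1.35032506e-01, -1.06969901e-04]), 'wrist_force': array([0.08978413, 0.17757428, 0.17280802]), 'moment': array([-0.03280477, -0.00987865, -0.00070005]), 'opening': 0.08545666183297028}
scene {'fx': 541.5275639151695, 'fy': 541.5275639151695, 'cx': 276.7920003940493, 'cy': 213.93481460479612, 'position': array([ 0.71556238, -0.27688761,  0.75031856]), 'attitude': array([-0.25358103,  0.93280677,  0.2471553 , -0.06695101])}
top {'fx': 417.9319487626971, 'fy': 417.9319487626971, 'cx': 279.9130202502612, 'cy': 211.14563898938255, 'position': array([0.42483991, 0.0279506 , 0.80713766]), 'attitude': array([ 0.06838408, -0.6995088 ,  0.70970678, -0.04824263])}
wrist {'fx': 316.8374362729782, 'fy': 316.8374362729782, 'cx': 277.18541109924087, 'cy': 212.1104611909598, 'position': array([ 0.23668714, -0.60824814,  0.37189839]), 'attitude': array([ 0.10281754,  0.78954041, -0.59979425, -0.07938104])}
```

View pics/scene0.png

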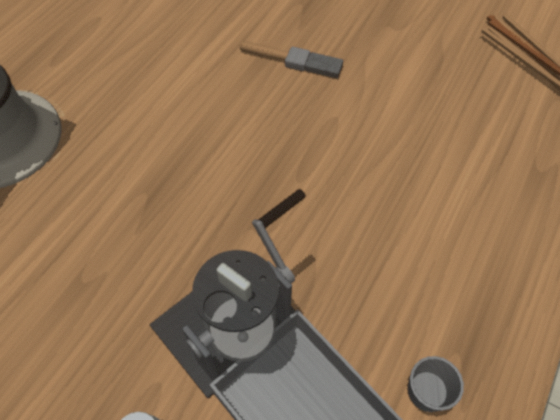

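View pics/top0.png

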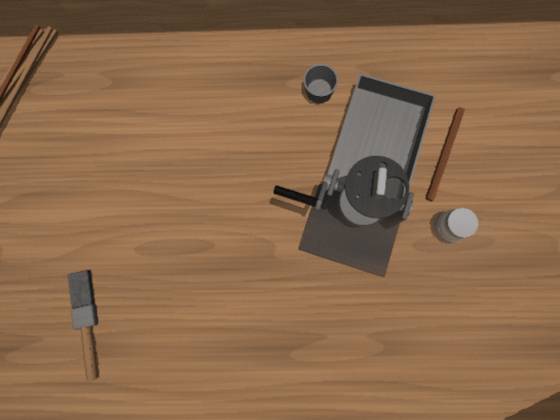

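View pics/wrist0.png

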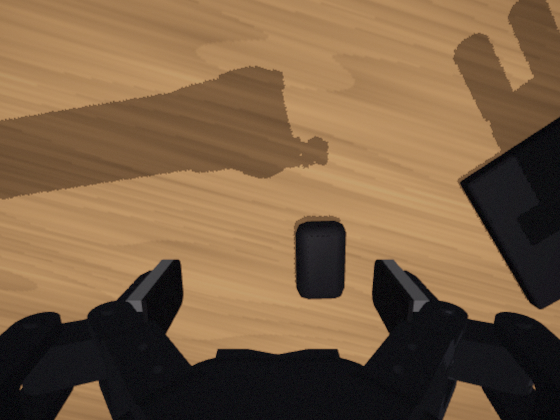

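The scene view shows the cap at about (236,290), white bar about (235,281), crank handle (281,208). The top view shows the bar at (381,181), handle (295,196), and the tray running up and to the right. Next I'll zoom in and measure.

```bash
cat > h.py <<'E'
import numpy as np, cv2
from scipy.spatial.transform import Rotation as R
from cell import manip, capture, camera_params
def cam(n):
    p=camera_params(n); q=p["attitude"]
    return p, R.from_quat([q[1],q[2],q[3],q[0]]).as_matrix(), np.array(p["position"])
def ray(c,u):
    p,M,o=c; d=M@np.array([(u[0]-p["cx"])/p["fx"],(u[1]-p["cy"])/p["fy"],1.]); return o,d/np.linalg.norm(d)
def onz(c,u,z):
    o,d=ray(c,u); return o+d*(z-o[2])/d[2]
def tri(rs):
    A=0;b=0
    for o,d in rs:
        P=np.eye(3)-np.outer(d,d); A=A+P; b=b+P@o
    x=np.linalg.solve(A,b); return x,[np.linalg.norm((np.eye(3)-np.outer(d,d))@(x-o)) for o,d in rs]
def proj(c,X):
    p,M,o=c; v=M.T@(np.asarray(X)-o); return np.array([p["fx"]*v[0]/v[2]+p["cx"],p["fy"]*v[1]/v[2]+p["cy"]])
E
python3 - <<'E'
from h import *
a=cv2.imread("pics/scene0.png")[180:410,140:420]; cv2.imwrite("pics/s_z.png",cv2.resize(a,None,fx=2.6,fy=2.6,interpolation=2))
a=cv2.imread("pics/top0.png")[65:285,260:460]; cv2.imwrite("pics/t_z.png",cv2.resize(a,None,fx=2.7,fy=2.7,interpolation=2))
for n,u in (("scene",(235,281)),("top",(381,181))):
    print(n,onz(cam(n),u,.225))
for n,u in (("scene",(281,208)),("top",(295,196))): print(n,onz(cam(n),u,.187))
E
```

```text
scene [ 0.56542664 -0.10143275  0.225     ]
top [ 0.56293836 -0.10004584  0.225     ]
scene [0.55240536 0.02029222 0.187     ]
top [0.55117078 0.02195069 0.187     ]
```

View pics/s_z.png

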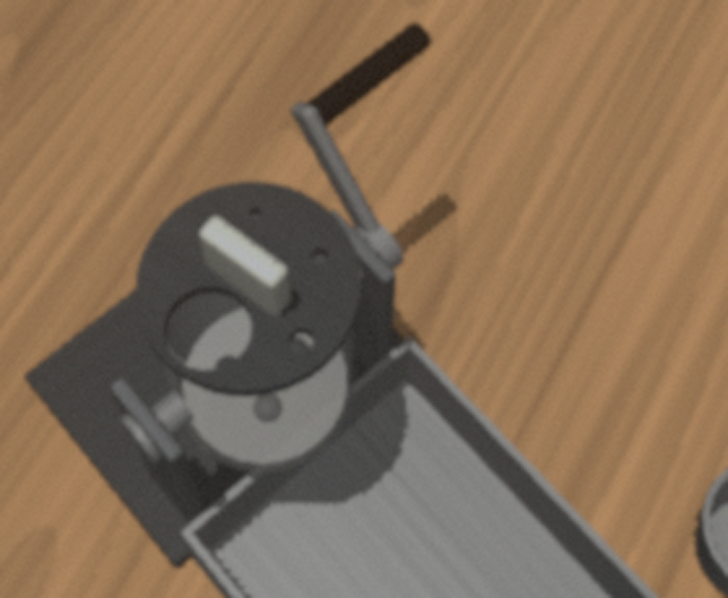

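View pics/t_z.png

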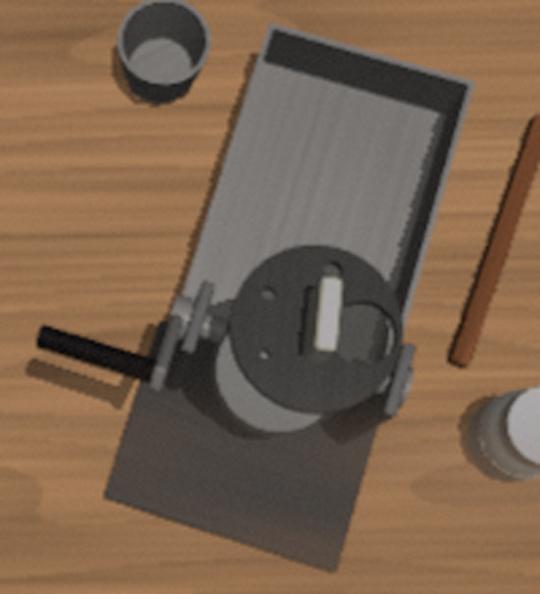

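```bash
python3 - <<'E'
from h import *
ct,cs=cam("top"),cam("scene")
Z=lambda u:(u[0]/2.7+260,u[1]/2.7+65)
ZS=lambda u:(u[0]/2.6+140,u[1]/2.6+180)
# tray rim at top
A=onz(ct,Z((272,27)),.055);B=onz(ct,Z((470,83)),.055)
print("far corners",A,B,np.linalg.norm(A-B))
C=onz(cs,ZS((410,343)),.055);D=onz(cs,ZS((184,533)),.055)
print("near corners",C,D,np.linalg.norm(C-D),np.linalg.norm(A-C),np.linalg.norm(B-D))
E0=onz(ct,Z((105,495)),.0);F=onz(ct,Z((335,571)),0)
print("base",E0,F)
for n,v in (("AC",A-C),("BD",B-D),("AB",A-B),("CD",C-D),("EF",E0-F)): print(n,np.degrees(np.arctan2(v[1],v[0])))
# bar: white mask
for n,c in (("top",ct),("scene",cs)):
    im=cv2.imread(f"pics/{n}0.png")
    hsv=cv2.cvtColor(im,cv2.COLOR_BGR2HSV)
    u0=proj(c,[.564,-.1008,.23]).astype(int)
    for thr in (130,150,165):
        m=((hsv[...,2]>thr)&(hsv[...,1]<70)).astype(np.uint8)
        k,l,st,ce=cv2.connectedComponentsWithStats(m)
        for i in range(1,k):
            if np.linalg.norm(ce[i]-u0)<12 and st[i,4]>30:
                pts=np.argwhere(l==i)[:,::-1].astype(np.float32)
                r=cv2.minAreaRect(pts); bx=cv2.boxPoints(r)
                W=np.array([onz(c,b,.235)[:2] for b in bx]); e=[W[1]-W[0],W[2]-W[1]]
                lg=max(e,key=np.linalg.norm)
                print(n,thr,ce[i],st[i,4],"ctr@.235",W.mean(0),[np.linalg.norm(x) for x in e],np.degrees(np.arctan2(lg[1],lg[0])))
# bar top triangulate using end midpoints in zooms
top_ends=[Z((331,278)),Z((327,350))]; sc_ends=[ZS((211,226)),ZS((278,278))]
# handle ends
hz=[((42,336),(420,35)),((150,370),(318,112))]
for a,b in hz: print("handle",tri([ray(ct,Z(a)),ray(cs,ZS(b))]))
for a,b in (((330,278),(210,226)),((327,350),(279,277))): print("bar end",tri([ray(ct,Z(a)),ray(cs,ZS(b))]))
# cap disc
for n,c in (("top",ct),):
    print("cap centre from disc", onz(c,Z((316,329)),.201))
print("disc scene",onz(cs,ZS((250,287)),.201))
print("hole top",onz(ct,Z((360,335)),.201),"scene",onz(cs,ZS((207,341)),.201))
E
```

```text
far corners [ 0.81245912 -0.10957462  0.055     ] [ 0.76667141 -0.24561247  0.055     ] 0.14353678565208816
near corners [ 0.61394103 -0.04108793  0.055     ] [ 0.56508907 -0.17966181  0.055     ] 0.1469327487528779 0.2099996581627273 0.21209651093161874
base [0.48626573 0.01449831 0.        ] [ 0.43067956 -0.1457458   0.        ]
AC -19.03390598682211
BD -18.11627815671669
AB 71.39776431562088
CD 70.58072882313918
EF 70.86914099699541
top 130 [381.38743455 181.05759162] 191 ctr@.235 [ 0.56072797 -0.09849427] [np.float64(0.03774170879079789), np.float64(0.01008505277085676)] -8.3861274379372
top 150 [381.47904192 180.5748503 ] 167 ctr@.235 [ 0.56128772 -0.098578  ] [np.float64(0.0366078606097553), np.float64(0.008979873923210145)] -8.394668237197099
top 165 [381.66666667 180.93617021] 141 ctr@.235 [ 0.56067235 -0.09880779] [np.float64(0.03510859335499798), np.float64(0.007917850605518814)] -7.911306933887637
scene 130 [233.         276.38418079] 354 ctr@.235 [ 0.56351912 -0.10128607] [np.float64(0.011026156970810316), np.float64(0.038910831256435)] -8.137089624083533
scene 150 [233.0
[... 315 characters left out ...]
ndle (array([0.56296801, 0.05186693, 0.18462314]), [np.float64(0.0007621824960183819), np.float64(0.0007621824960184161)])
handle (array([ 0.54222936, -0.00851588,  0.18485644]), [np.float64(0.000652487575882541), np.float64(0.0006524875758824615)])
bar end (array([ 0.56391036, -0.10131743,  0.26488123]), [np.float64(0.010471458325247582), np.float64(0.01047145832524749)])
bar end (array([ 0.56066568, -0.09785611,  0.19116272]), [np.float64(0.01370541697604812), np.float64(0.013705416976048148)])
cap centre from disc [ 0.55989425 -0.0990629   0.201     ]
disc scene [ 0.56548474 -0.10215645  0.201     ]
hole top [ 0.55610216 -0.1227212   0.201     ] scene [ 0.56269267 -0.13098571  0.201     ]
```

```bash
python3 - <<'E'
from h import *
ct,cs=cam("top"),cam("scene")
Z=lambda u:(u[0]/2.7+260,u[1]/2.7+65)
ZS=lambda u:(u[0]/2.6+140,u[1]/2.6+180)
for b,a in (((330,278),(279,272)),((327,350),(210,226))): print("bar end",tri([ray(ct,Z(a if 0 else b)),ray(cs,ZS(a))]))
E
```

```text
bar end (array([ 0.58033682, -0.10104233,  0.23182273]), [np.float64(0.0002748935809290136), np.float64(0.00027489358092906376)])
bar end (array([ 0.54366681, -0.09739331,  0.22832191]), [np.float64(0.0015565939620175598), np.float64(0.0015565939620175479)])
```

{"op": "send_rows", "data": {
  "rows": [
    {"jaw": -1, "dp": [1, 1.3, 1.5], "turn": [0, 0, -0.03]},
    {"jaw": -1, "dp": [3, 4, 3], "turn": [0, 0, -0.07]},
    {"jaw": -1, "dp": [5, 7, 4.5], "turn": [0, 0, -0.11]},
    {"jaw": -1, "dp": [7.3, 10, 6], "turn": [0, 0, -0.15]},
    {"jaw": -1, "dp": [9.6, 13, 7], "turn": [0, 0, -0.19]},
    {"jaw": -1, "dp": [12, 16.2, 7], "turn": [0, 0, -0.23]},
    {"jaw": -1, "dp": [14.4, 19.4, 7], "turn": [0, 0, -0.27]},
    {"jaw": -1, "dp": [16.8, 22.6, 7], "turn": [0, 0, -0.31]},
    {"jaw": -1, "dp": [19.2, 25.8, 7], "turn": [0, 0, -0.35]},
    {"jaw": -1, "dp": [21.6, 29, 7], "turn": [0, 0, -0.38]},
    {"jaw": -1, "dp": [24, 32.2, 7], "turn": [0, 0, -0.41]},
    {"jaw": -1, "dp": [25.5, 34.5, 7], "turn": [0, 0, -0.414]}
  ]
}}

```text
t: 1.15
tcp_pos: [0.4312, -0.2774, 0.3015]
orientation: [-0.0, 0.998, -0.07, 0.001]
wrist_force: [0.1, 0.7, 0.4]
opening: 0.0855
```

{"op": "send_rows", "data": {
  "rows": [
    {"jaw": -1, "dp": [2.3, 3.2, 0], "turn": [0, 0, 0]},
    {"jaw": -1, "dp": [4.7, 6.4, 0], "turn": [0, 0, 0]},
    {"jaw": -1, "dp": [7, 9.6, 0], "turn": [0, 0, 0]},
    {"jaw": -1, "dp": [9.4, 12.8, 0], "turn": [0, 0, 0]},
    {"jaw": -1, "dp": [11.5, 15.7, 0], "turn": [0, 0, 0]},
    {"jaw": -1, "dp": [12.7, 17.3, 0], "turn": [0, 0, 0]},
    {"jaw": -1, "dp": [13.1, 17.8, 0], "turn": [0, 0, 0]},
    {"jaw": -1, "dp": [13.1, 17.8, 0], "turn": [0, 0, 0]}
  ]
}}

```text
t: 1.82
tcp_pos: [0.5605, -0.1011, 0.301]
orientation: [-0.001, 0.998, -0.07, -0.0]
wrist_force: [-0.7, 0.5, 1.0]
opening: 0.0853
```

```bash
python3 - <<'E'
from h import *
s=manip.read_state(); print(s["q"],s["tcp_pos"],s["orientation"])
c=cam("wrist"); im=capture("wrist")[:,:,::-1].copy()
cv2.imwrite("pics/w1.png",im)
c0=np.array([.562,-.0995,.235]); l=np.array([np.cos(-.143),np.sin(-.143),0]); 
print([proj(c,c0+k*.02*l).round(1) for k in (-1,0,1)])
E
```

```text
[ 0.69539917  0.3381218  -0.70940267  1.66774318  0.23076465  1.22216006
 -1.77549988] [ 0.56045611 -0.10106893  0.30098484] [-5.59625822e-04  9.97578546e-01 -6.95463644e-02 -1.86756869e-04]
[array([275.2, 251.5]), array([275.2, 224.2]), array([275.3, 195.6])]
```

View pics/w1.png

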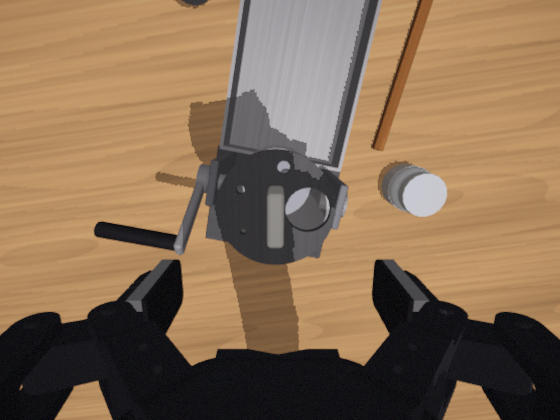

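The wrist view shows the bar at about rows 186-248, cols 267-284, the big hole at (307,208) and the handle from (97,229) to (178,242). I'll refine the cap axis from this view now that the arm has settled.

```bash
python3 - <<'E'
from h import *
im=None
s=manip.read_state(); c=cam("wrist"); im=capture("wrist")[:,:,::-1].copy(); s2=manip.read_state()
print(s["tcp_pos"],s2["tcp_pos"],c[2])
cv2.imwrite("pics/w2.png",im)
hsv=cv2.cvtColor(im,cv2.COLOR_BGR2HSV)
for thr in (110,130,150):
  m=((hsv[...,2]>thr)&(hsv[...,1]<80)).astype(np.uint8)
  k,l,st,ce=cv2.connectedComponentsWithStats(m)
  for i in range(1,k):
    if np.linalg.norm(ce[i]-[275,217])<12 and st[i,4]>30:
        r=cv2.minAreaRect(np.argwhere(l==i)[:,::-1].astype(np.float32));W=np.array([onz(c,b,.235)[:2] for b in cv2.boxPoints(r)])
        print(thr,st[i],ce[i],W.mean(0)); e=[W[1]-W[0],W[2]-W[1]];lg=max(e,key=np.linalg.norm);print(np.linalg.norm(e,axis=1),np.degrees(np.arctan2(lg[1],lg[0])))
a=im[140:270,190:370]; cv2.imwrite("pics/w2z.png",cv2.resize(a,None,fx=4,fy=4,interpolation=2))
E
```

```text
[ 0.55959916 -0.10329513  0.30084324] [ 0.55917664 -0.10470472  0.30083513] [ 0.62445375 -0.11216417  0.44232552]
110 [264 192  16  56 864] [271.53935185 219.44907407] [ 0.56440851 -0.09968175]
[0.03908214 0.00999154] -8.730105996272018
130 [265 194  14  53 726] [271.47796143 219.83333333] [ 0.56410455 -0.099637  ]
[0.00867376 0.03697753] 171.9249193752872
```

View pics/w2z.png

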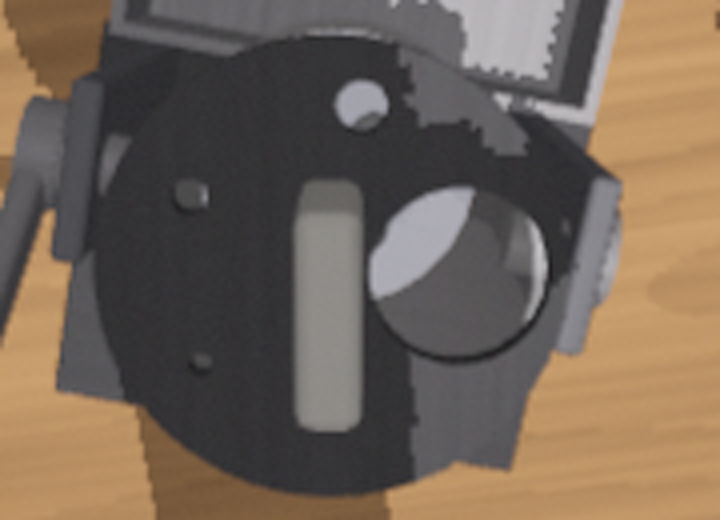

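{"op": "send_rows", "data": {
  "rows": [
    {"jaw": -1, "dp": [0.34, 0.28, -2], "turn": [0, 0, 0]},
    {"jaw": -1, "dp": [0.34, 0.28, -4], "turn": [0, 0, 0]},
    {"jaw": -1, "dp": [0.34, 0.28, -6], "turn": [0, 0, 0]},
    {"jaw": -1, "dp": [0.34, 0.28, -8], "turn": [0, 0, 0]},
    {"jaw": -1, "dp": [0.34, 0.28, -9], "turn": [0, 0, 0]},
    {"jaw": -1, "dp": [0.34, 0.28, -9], "turn": [0, 0, 0]},
    {"jaw": -1, "dp": [0.34, 0.28, -9], "turn": [0, 0, 0]}
  ]
}}

```text
t: 2.5
tcp_pos: [0.5628, -0.102, 0.2114]
orientation: [0.0, 0.997, -0.073, -0.0]
wrist_force: [0.4, 0.4, 0.3]
opening: 0.0854
```

```bash
python3 - <<'E'
from h import *
s=manip.read_state(); print(s["tcp_pos"],s["q"],s["wrist_force"])
E
```

```text
[ 0.56276443 -0.1019543   0.21136531] [ 0.66032478  0.42970882 -0.67638516  1.76505442  0.30493358  1.05465463
 -1.84044426] [0.37221595 0.38903415 0.29790063]
```

{"op": "send_rows", "data": {
  "rows": [
    {"jaw": -0.5, "dp": [0, 0.15, -0.1], "turn": [0, 0, 0]},
    {"jaw": 0.2, "dp": [0, 0.15, -0.1], "turn": [0, 0, 0]},
    {"jaw": 1, "dp": [0, 0.15, -0.1], "turn": [0, 0, 0]},
    {"jaw": 1, "dp": [0, 0.15, -0.1], "turn": [0, 0, 0]},
    {"jaw": 1, "dp": [0, 0.15, -0.1], "turn": [0, 0, 0]},
    {"jaw": 1, "dp": [0, 0.15, -0.1], "turn": [0, 0, 0]},
    {"jaw": 1, "dp": [0, 0.15, -0.1], "turn": [0, 0, 0]},
    {"jaw": 1, "dp": [0, 0.15, -0.1], "turn": [0, 0, 0]}
  ],
  "grip_force": 30
}}

```text
t: 3.17
tcp_pos: [0.5634, -0.0998, 0.2107]
orientation: [0.001, 0.997, -0.072, 0.0]
wrist_force: [-1.6, -1.6, 4.6]
opening: 0.0114
```

{"op": "send_rows", "data": {
  "rows": [
    {"jaw": 1, "dp": [0, 0, 0], "turn": [0, 0, 0.05]},
    {"jaw": 1, "dp": [0, 0, 0], "turn": [0, 0, 0.12]},
    {"jaw": 1, "dp": [0, 0, 0], "turn": [0, 0, 0.2]},
    {"jaw": 1, "dp": [0, 0, 0], "turn": [0, 0, 0.28]},
    {"jaw": 1, "dp": [0, 0, 0], "turn": [0, 0, 0.36]},
    {"jaw": 1, "dp": [0, 0, 0], "turn": [0, 0, 0.44]},
    {"jaw": 1, "dp": [0, 0, 0], "turn": [0, 0, 0.52]},
    {"jaw": 1, "dp": [0, 0, 0], "turn": [0, 0, 0.6]},
    {"jaw": 1, "dp": [0, 0, 0], "turn": [0, 0, 0.67]},
    {"jaw": 1, "dp": [0, 0, 0], "turn": [0, 0, 0.7]},
    {"jaw": 1, "dp": [0, 0, 0], "turn": [0, 0, 0.7]}
  ]
}}

```text
t: 4.08
tcp_pos: [0.5633, -0.0996, 0.2108]
orientation: [0.0, 0.961, 0.275, -0.0]
wrist_force: [-2.1, -2.1, 3.9]
opening: 0.0111
```

{"op": "send_rows", "data": {
  "rows": [
    {"jaw": 1, "dp": [0, 0, 0], "turn": [0, 0, 0.05]},
    {"jaw": 1, "dp": [0, 0, 0], "turn": [0, 0, 0.12]},
    {"jaw": 1, "dp": [0, 0, 0], "turn": [0, 0, 0.2]},
    {"jaw": 1, "dp": [0, 0, 0], "turn": [0, 0, 0.28]},
    {"jaw": 1, "dp": [0, 0, 0], "turn": [0, 0, 0.36]},
    {"jaw": 1, "dp": [0, 0, 0], "turn": [0, 0, 0.44]},
    {"jaw": 1, "dp": [0, 0, 0], "turn": [0, 0, 0.52]},
    {"jaw": 1, "dp": [0, 0, 0], "turn": [0, 0, 0.6]},
    {"jaw": 1, "dp": [0, 0, 0], "turn": [0, 0, 0.66]},
    {"jaw": 1, "dp": [0, 0, 0], "turn": [0, 0, 0.69]},
    {"jaw": 1, "dp": [0, 0, 0], "turn": [0, 0, 0.69]},
    {"jaw": 1, "dp": [0, 0, 0], "turn": [0, 0, 0.69]}
  ]
}}

```text
t: 5.08
tcp_pos: [0.5632, -0.0995, 0.2108]
orientation: [0.0, 0.812, 0.584, -0.0]
wrist_force: [-2.2, -1.9, 5.9]
opening: 0.0115
```

```bash
python3 - <<'E'
from h import *
s=manip.read_state(); q=s["orientation"]; print(s["tcp_pos"],q,np.degrees(2*np.arctan2(q[2],q[1])),s["q"],s["wrist_force"],s["moment"])
E
```

```text
[ 0.5631776  -0.09950746  0.21076516] [ 1.80902158e-04  8.11960391e-01  5.83712387e-01 -3.74804499e-04] 71.42416325357013 [ 0.86218337  0.53426184 -0.98243872  1.7600177   0.49171474  1.11639971
 -0.60447463] [-2.24459445 -1.92969513  5.85984554] [-0.38909296  0.62409349  0.0453107 ]
```

{"op": "send_rows", "data": {
  "rows": [
    {"jaw": 0, "dp": [0, 0, 0], "turn": [0, 0, 0]},
    {"jaw": -1, "dp": [0, 0, 0], "turn": [0, 0, 0]},
    {"jaw": -1, "dp": [0, 0, 0], "turn": [0, 0, 0]},
    {"jaw": -1, "dp": [0, 0, 0], "turn": [0, 0, 0]},
    {"jaw": -1, "dp": [0, 0, 1], "turn": [0, 0, 0]},
    {"jaw": -1, "dp": [0, 0, 3], "turn": [0, 0, 0]},
    {"jaw": -1, "dp": [0, 0, 5.5], "turn": [0, 0, 0]},
    {"jaw": -1, "dp": [0, 0, 7.5], "turn": [0, 0, 0]},
    {"jaw": -1, "dp": [0, 0, 8], "turn": [0, 0, 0]},
    {"jaw": -1, "dp": [0, 0, 8], "turn": [0, 0, 0]}
  ]
}}

```text
t: 5.92
tcp_pos: [0.5645, -0.0987, 0.2925]
orientation: [0.001, 0.812, 0.584, 0.001]
wrist_force: [1.0, 0.1, -0.2]
opening: 0.0852
```

```bash
python3 - <<'E'
from h import *
s=manip.read_state();c=cam("wrist"); im=capture("wrist")[:,:,::-1].copy(); print(s["tcp_pos"])
cv2.imwrite("pics/w3.png",im)
import json
print(proj(c,[.5625,-.0997,.235]))
O=np.array([.5625,-.0997,0]);t=np.radians(-18.9);Rz=np.array([[np.cos(t),-np.sin(t),0],[np.sin(t),np.cos(t),0],[0,0,1]])
print("expected big hole",proj(c,O+Rz@[.0255,0,.201]),"handle ends",proj(c,O+Rz@[-.0482,.0775,.1875]),proj(c,O+Rz@[-.0482,.1465,.1875]), "mid",O+Rz@[-.0482,.112,.1875])
E
```

```text
[ 0.56453178 -0.0987468   0.29247994]
[274.16667622 232.51374795]
expected big hole [307.72452319 218.48749811] handle ends [210.0116397  112.63777801] [205.16841985   7.40249684] mid [0.55317744 0.02187438 0.1875    ]
```

View pics/w3.png

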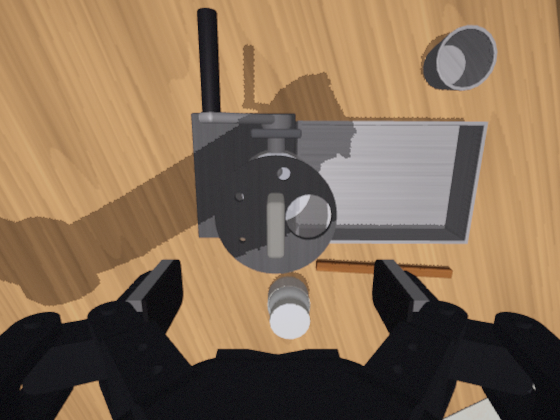

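The big hole is at (307,214), pointing at the tray, and the bar is at right angles to the tray edges. The handle runs (207,10) to (211,115), within about 3 px of prediction. Next, over to the crank.

{"op": "send_rows", "data": {
  "rows": [
    {"jaw": -1, "dp": [-0.1, 1, 0], "turn": [0, 0, 0]},
    {"jaw": -1, "dp": [-0.3, 3.5, 0], "turn": [0, 0, 0]},
    {"jaw": -1, "dp": [-0.5, 6.5, 0], "turn": [0, 0, 0]},
    {"jaw": -1, "dp": [-0.7, 9.5, 0], "turn": [0, 0, 0]},
    {"jaw": -1, "dp": [-0.8, 11.5, 0], "turn": [0, 0, 0]},
    {"jaw": -1, "dp": [-0.8, 12.3, -1], "turn": [0, 0, 0]},
    {"jaw": -1, "dp": [-0.8, 12.3, -3.5], "turn": [0, 0, 0]},
    {"jaw": -1, "dp": [-0.8, 12.3, -6], "turn": [0, 0, 0]},
    {"jaw": -1, "dp": [-0.8, 12.3, -8.5], "turn": [0, 0, 0]},
    {"jaw": -1, "dp": [-0.8, 12.3, -10.5], "turn": [0, 0, 0]},
    {"jaw": -1, "dp": [-0.8, 12.3, -12], "turn": [0, 0, 0]},
    {"jaw": -1, "dp": [-0.8, 12.3, -12.2], "turn": [0, 0, 0]}
  ]
}}

```text
t: 6.97
tcp_pos: [0.552, 0.0229, 0.1635]
orientation: [-0.002, 0.812, 0.584, -0.003]
wrist_force: [-0.4, 0.0, 0.2]
opening: 0.0854
```

{"op": "send_rows", "data": {
  "rows": [
    {"jaw": -1, "dp": [0, 0, 0], "turn": [0, 0, 0]},
    {"jaw": -1, "dp": [0, 0, 0], "turn": [0, 0, 0]},
    {"jaw": -1, "dp": [0, 0, 0], "turn": [0, 0, 0]}
  ]
}}

```text
t: 7.22
tcp_pos: [0.556, 0.0241, 0.1691]
orientation: [0.0, 0.812, 0.584, 0.001]
wrist_force: [-0.6, 0.1, 0.2]
opening: 0.0854
```

```bash
python3 - <<'E'
from h import *
s=manip.read_state();print(s["tcp_pos"],s["wrist_force"],s["q"])
cv2.imwrite("pics/w4.png",capture("wrist")[:,:,::-1])
E
```

```text
[0.55596292 0.02407619 0.1690933 ] [-0.55889068  0.0813605   0.22313796] [ 0.64175579  0.55904518 -0.9648002   1.8361278   0.53371407  1.02988572
 -0.86259816]
```

View pics/w4.png

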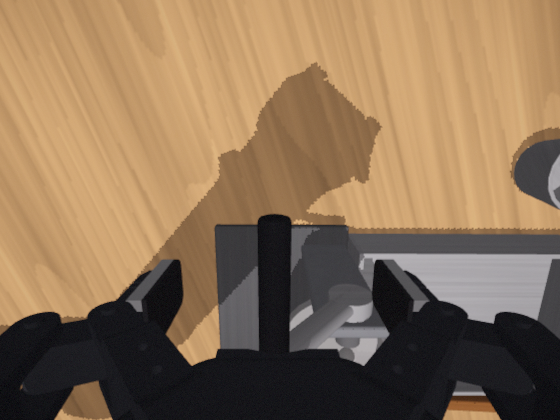

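The handle (col 275) is centred between the fingers. Closing.

{"op": "send_rows", "data": {
  "rows": [
    {"jaw": -0.3, "dp": [0, 0, 0], "turn": [0, 0, 0]},
    {"jaw": 0.3, "dp": [0, 0, 0], "turn": [0, 0, 0]},
    {"jaw": 1, "dp": [0, 0, 0], "turn": [0, 0, 0]},
    {"jaw": 1, "dp": [0, 0, 0], "turn": [0, 0, 0]},
    {"jaw": 1, "dp": [0, 0, 0], "turn": [0, 0, 0]},
    {"jaw": 1, "dp": [0, 0, 0], "turn": [0, 0, 0]},
    {"jaw": 1, "dp": [0, 0, 0], "turn": [0, 0, 0]}
  ],
  "grip_force": 25
}}

```text
t: 7.85
tcp_pos: [0.5547, 0.0242, 0.1684]
orientation: [-0.0, 0.812, 0.584, -0.001]
wrist_force: [-3.0, -0.5, 5.0]
opening: 0.0132
```

```bash
python3 - <<'E'
import numpy as np
t=np.radians(-18.9)
a0=np.radians(-40)
p0=np.array([np.sin(a0),np.cos(a0)])*7.5
prev=p0
for i,d in enumerate(np.arange(0,117.1,5)):
    a=a0+np.radians(d); p=np.array([np.sin(a),np.cos(a)])*7.5-p0
    print(d,round(p[0]*np.cos(t),2),round(p[0]*np.sin(t),2),round(p[1],2))
E
```

```text
0.0 0.0 -0.0 0.0
5.0 0.49 -0.17 0.4
10.0 1.01 -0.35 0.75
15.0 1.56 -0.53 1.05
20.0 2.13 -0.73 1.3
25.0 2.72 -0.93 1.5
30.0 3.33 -1.14 1.64
35.0 3.94 -1.35 1.73
40.0 4.56 -1.56 1.75
45.0 5.18 -1.77 1.73
50.0 5.79 -1.98 1.64
55.0 6.4 -2.19 1.5
60.0 6.99 -2.39 1.3
65.0 7.56 -2.59 1.05
70.0 8.11 -2.78 0.75
75.0 8.63 -2.96 0.4
80.0 9.12 -3.12 0.0
85.0 9.58 -3.28 -0.44
90.0 10.0 -3.42 -0.92
95.0 10.37 -3.55 -1.44
100.0 10.71 -3.67 -2.0
105.0 10.99 -3.76 -2.58
110.0 11.23 -3.84 -3.18
115.0 11.41 -3.91 -3.8
```

{"op": "send_rows", "data": {
  "rows": [
    {"jaw": 1, "dp": [0.2, -0.07, 0.17], "turn": [0, 0, 0]},
    {"jaw": 1, "dp": [0.49, -0.17, 0.4], "turn": [0, 0, 0]},
    {"jaw": 1, "dp": [1.01, -0.35, 0.75], "turn": [0, 0, 0]},
    {"jaw": 1, "dp": [1.56, -0.53, 1.05], "turn": [0, 0, 0]},
    {"jaw": 1, "dp": [2.13, -0.73, 1.3], "turn": [0, 0, 0]},
    {"jaw": 1, "dp": [2.72, -0.93, 1.5], "turn": [0, 0, 0]},
    {"jaw": 1, "dp": [3.33, -1.14, 1.64], "turn": [0, 0, 0]},
    {"jaw": 1, "dp": [3.94, -1.35, 1.73], "turn": [0, 0, 0]},
    {"jaw": 1, "dp": [4.25, -1.46, 1.75], "turn": [0, 0, 0]},
    {"jaw": 1, "dp": [4.56, -1.56, 1.75], "turn": [0, 0, 0]},
    {"jaw": 1, "dp": [4.56, -1.56, 1.75], "turn": [0, 0, 0]}
  ]
}}

```text
t: 8.77
tcp_pos: [0.6002, 0.0092, 0.186]
orientation: [-0.001, 0.812, 0.584, -0.001]
wrist_force: [-5.5, 0.8, 5.2]
opening: 0.0127
```

```bash
python3 - <<'E'
from h import *
s=manip.read_state();print(s["tcp_pos"],s["wrist_force"],s["opening"],s["q"])
im=capture("scene")[:,:,::-1][150:420,100:460]
cv2.imwrite("pics/s5.png",cv2.resize(im,None,fx=2,fy=2))
E
```

```text
[0.60018587 0.00915154 0.18601811] [-5.5449495  0.8486683  5.1815642] 0.012702872213561167 [ 0.61905448  0.61085734 -0.94499842  1.71005353  0.54431008  1.10976731
 -0.81653459]
```

View pics/s5.png

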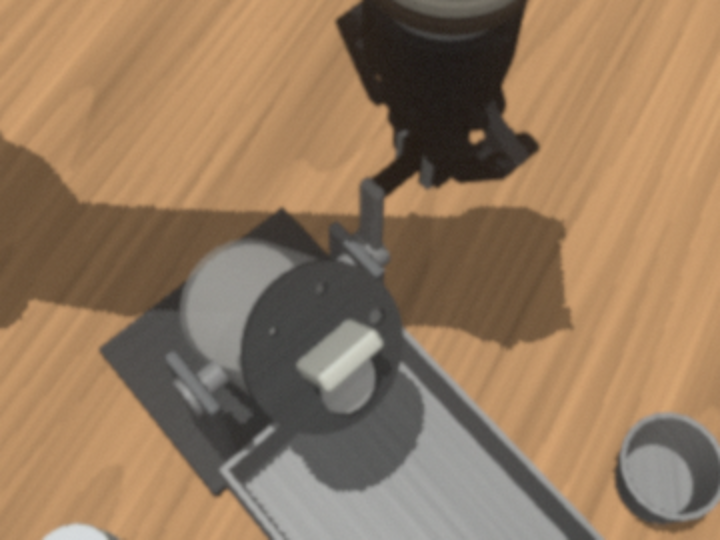

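The canister is tipped about 40° and the hole is on the low side. Continuing, more slowly.

{"op": "send_rows", "data": {
  "rows": [
    {"jaw": 1, "dp": [0.3, -0.1, 0], "turn": [0, 0, 0]},
    {"jaw": 1, "dp": [0.62, -0.21, -0.02], "turn": [0, 0, 0]},
    {"jaw": 1, "dp": [0.92, -0.31, -0.06], "turn": [0, 0, 0]},
    {"jaw": 1, "dp": [1.23, -0.42, -0.11], "turn": [0, 0, 0]},
    {"jaw": 1, "dp": [1.54, -0.53, -0.18], "turn": [0, 0, 0]},
    {"jaw": 1, "dp": [1.84, -0.63, -0.25], "turn": [0, 0, 0]},
    {"jaw": 1, "dp": [2.14, -0.73, -0.35], "turn": [0, 0, 0]},
    {"jaw": 1, "dp": [2.43, -0.83, -0.45], "turn": [0, 0, 0]},
    {"jaw": 1, "dp": [3.0, -1.03, -0.7], "turn": [0, 0, 0]},
    {"jaw": 1, "dp": [3.55, -1.22, -1.0], "turn": [0, 0, 0]},
    {"jaw": 1, "dp": [4.07, -1.4, -1.35], "turn": [0, 0, 0]},
    {"jaw": 1, "dp": [4.56, -1.56, -1.75], "turn": [0, 0, 0]}
  ]
}}

```text
t: 9.82
tcp_pos: [0.6456, -0.0061, 0.1683]
orientation: [-0.001, 0.812, 0.584, -0.001]
wrist_force: [-5.4, 1.8, 4.9]
opening: 0.0128
```

{"op": "send_rows", "data": {
  "rows": [
    {"jaw": 1, "dp": [0.24, -0.08, -0.22], "turn": [0, 0, 0]},
    {"jaw": 1, "dp": [0.46, -0.16, -0.44], "turn": [0, 0, 0]},
    {"jaw": 1, "dp": [0.67, -0.23, -0.68], "turn": [0, 0, 0]},
    {"jaw": 1, "dp": [0.88, -0.3, -0.92], "turn": [0, 0, 0]},
    {"jaw": 1, "dp": [1.07, -0.37, -1.18], "turn": [0, 0, 0]},
    {"jaw": 1, "dp": [1.25, -0.43, -1.44], "turn": [0, 0, 0]},
    {"jaw": 1, "dp": [1.42, -0.49, -1.72], "turn": [0, 0, 0]},
    {"jaw": 1, "dp": [1.59, -0.55, -2.0], "turn": [0, 0, 0]},
    {"jaw": 1, "dp": [1.74, -0.6, -2.3], "turn": [0, 0, 0]},
    {"jaw": 1, "dp": [1.87, -0.64, -2.58], "turn": [0, 0, 0]},
    {"jaw": 1, "dp": [2.0, -0.68, -2.88], "turn": [0, 0, 0]},
    {"jaw": 1, "dp": [2.11, -0.72, -3.18], "turn": [0, 0, 0]}
  ]
}}

```text
t: 10.82
tcp_pos: [0.6665, -0.0133, 0.1364]
orientation: [-0.001, 0.812, 0.584, -0.001]
wrist_force: [-6.3, 2.1, 3.8]
opening: 0.0132
```

{"op": "send_rows", "data": {
  "rows": [
    {"jaw": 1, "dp": [0.1, -0.03, -0.3], "turn": [0, 0, 0]},
    {"jaw": 1, "dp": [0.18, -0.06, -0.6], "turn": [0, 0, 0]},
    {"jaw": 1, "dp": [0.2, -0.07, -0.75], "turn": [0, 0, 0]},
    {"jaw": 1, "dp": [0.2, -0.07, -0.75], "turn": [0, 0, 0]},
    {"jaw": 1, "dp": [0.2, -0.07, -0.75], "turn": [0, 0, 0]}
  ]
}}

```text
t: 11.23
tcp_pos: [0.6687, -0.014, 0.1287]
orientation: [-0.001, 0.812, 0.584, -0.0]
wrist_force: [-4.5, 3.0, 1.2]
opening: 0.0129
```

```bash
python3 - <<'E'
from h import *
s=manip.read_state();print(s["tcp_pos"],s["wrist_force"],s["opening"],s["q"])
im=capture("scene")[:,:,::-1][150:420,100:460]
cv2.imwrite("pics/s6.png",cv2.resize(im,None,fx=2,fy=2))
im=capture("top")[:,:,::-1][40:300,240:480]
cv2.imwrite("pics/t6.png",cv2.resize(im,None,fx=2.2,fy=2.2))
E
```

```text
[ 0.66868885 -0.01403725  0.12866949] [-4.48155965  2.99637181  1.15140386] 0.012880339692100569 [ 0.54366942  0.77369983 -0.85940553  1.56921747  0.63432719  1.09960827
 -0.79569398]
```

View pics/s6.png

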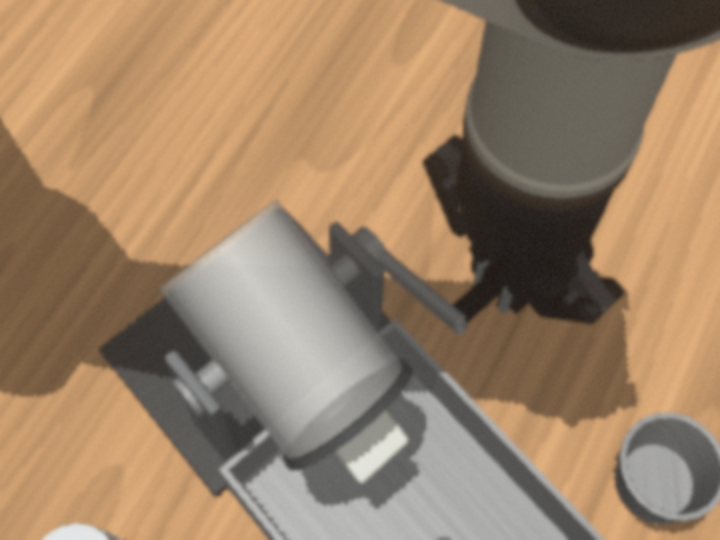

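View pics/t6.png

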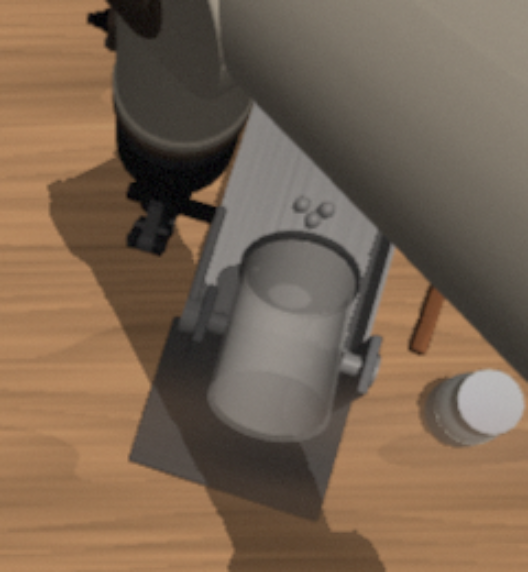

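All three balls lie in the tray at about (302,204), (326,209) and (313,220). The hand has travelled the full 115° arc. Releasing and lifting off.

{"op": "send_rows", "data": {
  "rows": [
    {"jaw": 0.3, "dp": [0, 0, 0], "turn": [0, 0, 0]},
    {"jaw": -0.5, "dp": [0, 0, 0], "turn": [0, 0, 0]},
    {"jaw": -1, "dp": [0, 0, 0], "turn": [0, 0, 0]},
    {"jaw": -1, "dp": [0, 0, 0], "turn": [0, 0, 0]},
    {"jaw": -1, "dp": [0, 0, 0], "turn": [0, 0, 0]},
    {"jaw": -1, "dp": [0, 0, 1], "turn": [0, 0, 0]},
    {"jaw": -1, "dp": [0, 0, 3], "turn": [0, 0, 0]},
    {"jaw": -1, "dp": [0, 0, 5.5], "turn": [0, 0, 0]},
    {"jaw": -1, "dp": [0, 0, 8], "turn": [0, 0, 0]},
    {"jaw": -1, "dp": [0, 0, 10.5], "turn": [0, 0, 0]},
    {"jaw": -1, "dp": [0, 0, 12], "turn": [0, 0, 0]},
    {"jaw": -1, "dp": [0, 0, 12], "turn": [0, 0, 0]}
  ]
}}

```text
t: 12.33
tcp_pos: [0.6718, -0.0144, 0.254]
orientation: [0.002, 0.812, 0.584, 0.003]
wrist_force: [0.4, 1.0, 0.7]
opening: 0.0852
```

{"op": "send_rows", "data": {
  "rows": [
    {"jaw": -1, "dp": [-1, 2, 0], "turn": [0, 0, 0]},
    {"jaw": -1, "dp": [-2, 5, 0], "turn": [0, 0, 0]},
    {"jaw": -1, "dp": [-3, 8, 0], "turn": [0, 0, 0]},
    {"jaw": -1, "dp": [-4, 11, 0], "turn": [0, 0, 0]},
    {"jaw": -1, "dp": [-5, 14, 0], "turn": [0, 0, 0]},
    {"jaw": -1, "dp": [-5.5, 16, 0], "turn": [0, 0, 0]},
    {"jaw": -1, "dp": [-5.5, 16, 0], "turn": [0, 0, 0]},
    {"jaw": -1, "dp": [-5.5, 16, 0], "turn": [0, 0, 0]}
  ]
}}

```text
t: 13.0
tcp_pos: [0.6136, 0.1465, 0.2485]
orientation: [-0.0, 0.811, 0.585, -0.0]
wrist_force: [-0.8, 0.2, -0.2]
opening: 0.0855
```

```bash
python3 - <<'E'
from h import *
s=manip.read_state();print(s["tcp_pos"],s["wrist_force"],s["opening"])
im=capture("scene")[:,:,::-1][150:420,100:460]
cv2.imwrite("pics/s7.png",cv2.resize(im,None,fx=2,fy=2))
im=capture("top")[:,:,::-1][40:300,240:480]
cv2.imwrite("pics/t7.png",cv2.resize(im,None,fx=2.2,fy=2.2))
O=np.array([.5625,-.0997,0]);t=np.radians(-18.9);Rz=np.array([[np.cos(t),-np.sin(t),0],[np.sin(t),np.cos(t),0],[0,0,1]])
for u in ((302,204),(326,209),(313,220)): print((Rz.T@(onz(cam("top"),(u[0]/2.2+240,u[1]/2.2+40),.011)-O)).round(3))
E
```

```text
[0.61363989 0.14653769 0.24854649] [-0.84572278  0.18912098 -0.24228484] 0.08552146037745287
[0.156 0.006 0.011]
[ 0.158 -0.016  0.011]
[ 0.144 -0.008  0.011]
```

View pics/s7.png

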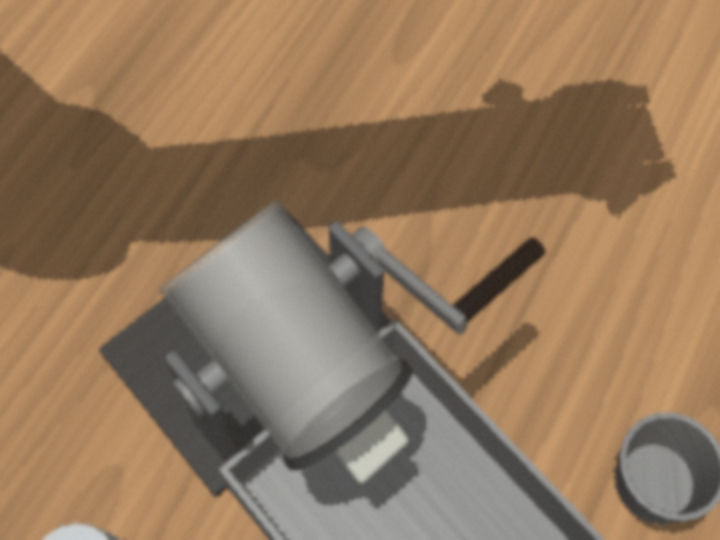

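View pics/t7.png

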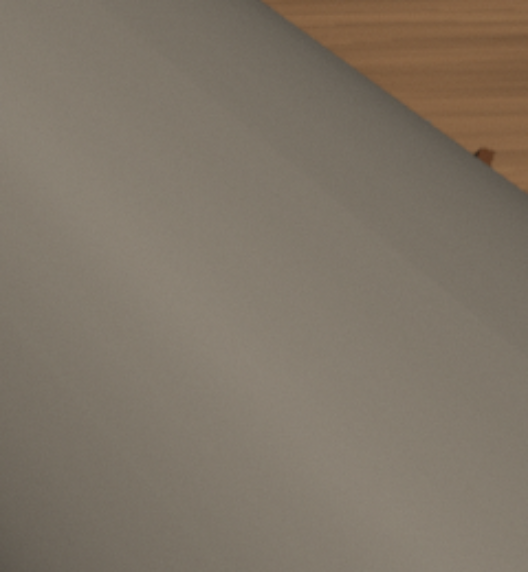

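The arm blocks the top view, so I'll move clear to check that the balls have come to rest.

{"op": "send_rows", "data": {
  "rows": [
    {"jaw": -1, "dp": [-1, 3, 0.5], "turn": [0, 0, 0]},
    {"jaw": -1, "dp": [-2.5, 6.5, 1], "turn": [0, 0, 0]},
    {"jaw": -1, "dp": [-4, 10, 2], "turn": [0, 0, 0]},
    {"jaw": -1, "dp": [-5.5, 13.5, 2], "turn": [0, 0, 0]},
    {"jaw": -1, "dp": [-7, 17, 2], "turn": [0, 0, 0]},
    {"jaw": -1, "dp": [-8.5, 20.5, 2], "turn": [0, 0, 0]},
    {"jaw": -1, "dp": [-10, 24, 2], "turn": [0, 0, 0]},
    {"jaw": -1, "dp": [-12, 27, 2], "turn": [0, 0, 0]},
    {"jaw": -1, "dp": [-14, 30, 2], "turn": [0, 0, 0]},
    {"jaw": -1, "dp": [-14, 30, 2], "turn": [0, 0, 0]},
    {"jaw": -1, "dp": [-14, 30, 2], "turn": [0, 0, 0]}
  ]
}}

```text
t: 14.02
tcp_pos: [0.4732, 0.4464, 0.2688]
orientation: [-0.0, 0.811, 0.585, -0.0]
wrist_force: [0.5, -0.7, 0.0]
opening: 0.0852
```

```bash
python3 - <<'E'
from h import *
s=manip.read_state();print(s["tcp_pos"],s["q"])
im=capture("top")[:,:,::-1][40:300,240:480]
cv2.imwrite("pics/t8.png",cv2.resize(im,None,fx=2.2,fy=2.2))
E
```

```text
[0.47320281 0.44635921 0.2688148 ] [-0.15857278  0.61894423 -0.97099347  1.49532552  0.51895601  1.3022815
 -1.50183307]
```

View pics/t8.png

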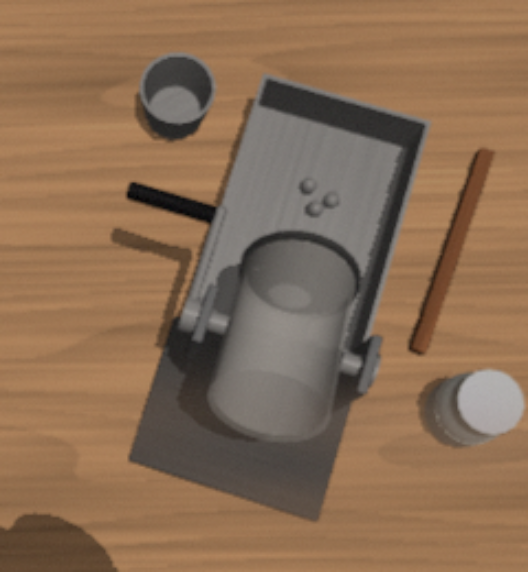

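The balls sit at about (308,186), (332,200) and (314,209). They have crept only a few mm since the last look. I'll wait a second and measure how fast they move.

{"op": "send_rows", "data": {
  "rows": [
    {"jaw": -1, "dp": [0, 0, 0]},
    {"jaw": -1, "dp": [0, 0, 0]},
    {"jaw": -1, "dp": [0, 0, 0]},
    {"jaw": -1, "dp": [0, 0, 0]},
    {"jaw": -1, "dp": [0, 0, 0]},
    {"jaw": -1, "dp": [0, 0, 0]},
    {"jaw": -1, "dp": [0, 0, 0]},
    {"jaw": -1, "dp": [0, 0, 0]},
    {"jaw": -1, "dp": [0, 0, 0]},
    {"jaw": -1, "dp": [0, 0, 0]},
    {"jaw": -1, "dp": [0, 0, 0]},
    {"jaw": -1, "dp": [0, 0, 0]}
  ]
}}

```text
$.rows[0]: bad value
```

```bash
python3 - <<'E'
from h import *
im=capture("top")[:,:,::-1][40:300,240:480]
z=cv2.resize(im,None,fx=2.2,fy=2.2)
cv2.imwrite("pics/t9.png",np.hstack([cv2.imread("pics/t8.png")[60:320,220:440],z[60:320,220:440]]))
O=np.array([.5625,-.0997,0]);t=np.radians(-18.9);Rz=np.array([[np.cos(t),-np.sin(t),0],[np.sin(t),np.cos(t),0],[0,0,1]])
for u in ((308,186),(332,200),(314,209)): print((Rz.T@(onz(cam("top"),(u[0]/2.2+240,u[1]/2.2+40),.011)-O)).round(3))
E
```

```text
[0.174 0.005 0.011]
[ 0.168 -0.019  0.011]
[ 0.155 -0.006  0.011]
```

View pics/t9.png

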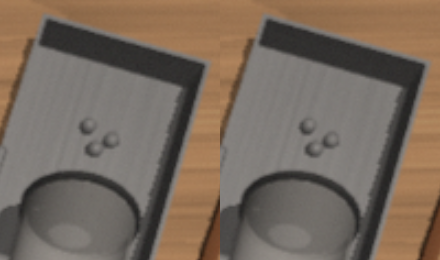

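{"op": "send_rows", "data": {
  "rows": [
    {"jaw": -1, "dp": [0, 0, 0], "turn": [0, 0, 0]},
    {"jaw": -1, "dp": [0, 0, 0], "turn": [0, 0, 0]},
    {"jaw": -1, "dp": [0, 0, 0], "turn": [0, 0, 0]},
    {"jaw": -1, "dp": [0, 0, 0], "turn": [0, 0, 0]},
    {"jaw": -1, "dp": [0, 0, 0], "turn": [0, 0, 0]},
    {"jaw": -1, "dp": [0, 0, 0], "turn": [0, 0, 0]},
    {"jaw": -1, "dp": [0, 0, 0], "turn": [0, 0, 0]},
    {"jaw": -1, "dp": [0, 0, 0], "turn": [0, 0, 0]},
    {"jaw": -1, "dp": [0, 0, 0], "turn": [0, 0, 0]},
    {"jaw": -1, "dp": [0, 0, 0], "turn": [0, 0, 0]}
  ]
}}

```text
t: 14.95
tcp_pos: [0.4745, 0.445, 0.269]
orientation: [0.0, 0.812, 0.584, 0.0]
wrist_force: [-0.4, -0.1, 0.3]
opening: 0.0852
```

```bash
python3 - <<'E'
from h import *
im=capture("top")[:,:,::-1][40:300,240:480]
z=cv2.resize(im,None,fx=2.2,fy=2.2)
cv2.imwrite("pics/t10.png",np.hstack([cv2.imread("pics/t8.png")[60:320,220:440],z[60:320,220:440]]))
E
```

```text
(no output)
```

View pics/t10.png

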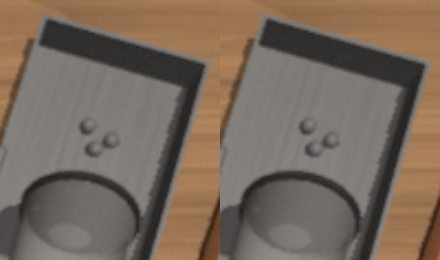

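The balls are in the same pixels as about one second ago (88,126), (111,140), (94,149), so they are at rest. Handing in.

```bash
python3 -c "
from cell import manip
print(manip.job_done(), manip.read_state()['t'])"
```

```text
the job is handed in; nothing more can be done
the job is handed in; nothing more can be done
```

The three balls are in the tray and the canister is left tipped. I handed the job in at about 15 s of the 48 s allowed; no verdict was reported.

**What I did:** I pinched the cap's grip bar and turned it +79.6° from a measured start of about -79° (-1.38 rad). Then I pinched the crank handle and led it over its full arc of about 115°, released it and moved the arm well clear.

**What the last checks showed:**
- **Cap:** after the turn, the big hole pointed at the tray, within a few pixels of where it should be.
- **Canister:** the handle travelled 12.0 cm across and 4.0 cm down, which matches the stop at 2.0 rad. It stayed tipped after I let go.
- **Balls:** all three lie in the tray at about x 155–174 mm and y -19 to +5 mm in the stand frame. I assumed their height when working out these positions. They rolled about 15 mm in the first few seconds, then did not move between two pictures one second apart.
- **Robot:** the arm was touching nothing, and forces during contact stayed below about 8 N.

**Disagreements:**
- The three cameras differed by 2–3 mm on where the bar was, so I used a mean.
- One waiting move was refused for a missing "turn" entry. Nothing moved, and I sent it again.

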